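Find the hidden catch of the drinks box

ROBOT

A 6-joint arm with a two-finger parallel gripper is mounted at the origin on the work surface. World frame = base frame: x ahead of the robot, y to its left, z up, the work surface at z = 0. Lengths are in mm, angles in rad, forces in N, time in s.
With the tool pointing down it reaches from about 275 to 1000 mm from the base axis. Payload 8.4 kg.
Tool frame: the origin (TCP) lies midway between the tips of the shut fingers; the grasp point (between the pads) lies 19 mm behind it; z points along the fingers, y is the line along which they close (so a half turn about z gives the same grasp; the last joint's range is limited). The gripper opens to 85 mm and grips with 20 to 120 N. Pads are 22 mm wide; open, the fingers measure 114 mm over their backs; the gripper's body (76 mm by 85 mm) begins 54 mm behind the grasp point. The pads swing forward as they close: fully open they stand 13 mm farther back than shut.
Start: joints at [1.244, 0.353, 1.633, -0, 1.155, -0.002], TCP at [199.448, 592.325, 231.281] pointing down, gripper open.
Joint ranges: [-2.63, 2.63], [-0.92, 2.1], [0.06, 2.66], [-1.3, 4.44], [0, 2.69], [-3.02, 3.02]. Speed limits (rad/s): [2.22, 2.22, 2.79, 3.14, 3.14, 3.14].

INTERFACE

Orientations are given as [roll, pitch, yaw] about the fixed x, y, z axes, in that order (R = Rz(yaw) Ry(pitch) Rx(roll)).
In Python, from rig import telemetry, optics, r gives the robot as it stands.
- The arm moves only by the tool play_rows, never from a script. Its arguments are lists of equal length, an entry for each row: "dp": the shift along the tool's x, y, z in units of 40 mm (1.0 is 40 mm), a list of three; "rot": the turn, a rotation vector about the tool's x, y, z in units of 6 degrees (1.0 is 6 degrees), a list of three. In form: {"dp": [[tx, ty, tz], ...], "rot": [[ax, ay, az], ...]}. A call has 1 to 5 rows; each row is the pose to reach, as a shift and turn from the pose commanded when the call began, along the tool's axes at that moment; what a row does not reach only later rows make up. A row lasts 1/12 s, in which the tool goes at most 41.7 mm and 7.16 degrees, less where a joint would pass 70% of its speed; a pose out of reach is approached as far as the arm can. A call with a gripper value outside its range is refused whole. "fingers" is the opening, from 0 (shut) to 1 (fully open), set as the call begins (left out, the last holds). The fingers move at their own pace and stop on an object; "grip_force" is the grip in N (left out, the last holds). Time passes only in rows, so rows that repeat a pose let the fingers close. It gives the time, the measured TCP pose, the force, the opening and the grip force at its end, in the units of the state.
- telemetry.sense(): the state, without advancing time (a new reading comes with each control period).
- optics.grab_frame(name): name is "scene" or "top" or "wrist"; returns a dict with "color" (480x640x3 uint8, red, green, blue), "mtx" (3x3 intrinsics, pixels), "R" (3x3) and "t" (3): a world point X has camera coordinates R X + t; the wrist camera has in their place "mount" (4x4, takes a point from camera to tool coordinates, whose origin is the TCP and whose axes are the flange's). Camera axes: x right, y down, z forward; pixel columns grow to the right and rows downward; lengths in mm; the calibration is good to about 2 mm. The wrist camera is an equidistant fisheye: a pixel r from the principal point sees the ray r / f radians off the axis. A picture is of the moment at which its call begins: read the wrist's pose just before it. There is no depth.
- r.sign_off(): hands the job in; it is judged then, once.
The state is a dict: "clock": time; "qpos": joint angles; "qvel": joint speeds; "joint_efforts": joint torques, N m; "eef_pos": TCP position; "tcp_rot": TCP orientation; "contact_force": force on the tool from outside, world axes, zero at the start; "wrist_torque": the same for the moment, N m; "opening": opening from 0.0 (shut) to 1.0 (fully open); "grasp_force": force on a finger pad.
Only numpy, scipy, OpenCV 4.12 (cv2) and the standard library are available. Lean on these libraries where they do the work, as an engineer would, in place of code of your own. Each camera call takes 0.05 s, during which the arm holds its last target. There are 200 camera calls.

TASK

The jigger and bar spoon are in the secret drawer of the cedar drinks box on the sideboard. Feel across the eight inlaid squares of its top with the fingertips for the one that gives, press that square in until the catch lets go and the drawer springs open by itself, then take the hand away. Do not lift or shift any of the other things, and do not touch the drawer.

Things in the scene. Friction and masses are not known exactly. Their poses are not given: they have to be found in the camera images.
- drinks_box: closed cedar box that does not shift, 180 mm (its x) by 280 mm (its y) by 100 mm high; origin at the centre of its underside, z up; its drawer side faces its own -x, towards the robot. In its top, inside a plain frame, eight inlaid squares that look alike lie flush: seven are solid, one (a different one each time, not told by sight) is the button of the catch
- box_top (a point): centre of the box's flat top, axes as the box. The squares form two rows of four, each square 45 mm wide, 48 mm from centre to centre: centres at x = -24 or +24 mm and y = -72, -24, +24 or +72 mm from here in the box's axes. Press inside one square: a finger that also rests on a neighbour or the frame cannot push it in
- catch (a joint): how far the button square is pressed in, m: 0 flush (at rest), 0.006 fully in. It gives way from about 1 N, is fully in at about 3.5 N and springs back up when let go. The catch lets go at about 0.004, so press it fully in.
- drawer (a joint): how far the drawer is out, m: 0 shut (its front flush with the box), 0.065 fully out. Held shut by the catch; once that lets go, a spring drives it out along the box's -x in about half a second and it stays out.
- drawer_face (a point): centre of the drawer's front face (the plain front of the box, 257 mm wide, 58 mm high, no handle), 45 mm above the counter, 90 mm from the box's centre when shut and 155 mm when out
- rum0: closed amber rum bottle, 74 mm across, 270 mm tall, at the back; origin at the centre of its foot
- rum1: second rum bottle, the same
- rum2: third rum bottle, the same
- tumbler: glass tumbler, 82 mm across, 92 mm tall, standing to the left (+y) of the drinks box; origin at the centre of its foot
- bowl: white ceramic bowl with limes, 150 mm across, about 90 mm tall with the fruit, beyond the tong, to the right (-y) of the drinks box; origin at the centre of its foot
- tong: stainless steel ice tong with a spring hinge, 170 mm long, about 50 mm wide, 18 mm high, lying close along the right (-y) side of the drinks box; origin on the counter near its middle, x from hinge to claws
- stirrer: flat bamboo stirrer, 220 mm long, 5 mm thick, lying beyond the tumbler; origin under its middle, x along it
- stopper: spare bottle stopper, 32 mm across, 32 mm tall, standing loose on the frame of the box's top, at its far left corner (68 mm towards +x and 116 mm towards +y of the box's centre in the box's own axes, within 5 mm); origin at the centre of its foot
There are look-alikes about, which are no part of the job. Several things have the shape of the bowl; the one meant has the colours described above.

How it is judged (in metres and radians):
On the way, in this order (a step that is already met when the one before it is completed fails the run):
1. the button square is pressed in (value of joint catch above 0.0025 m), for 0.02 s.
2. the drawer springs out (value of joint drawer above 0.055 m), for 0.2 s.
At the end, for the whole second after the job is handed in: The drawer stands at least 55 mm out and at rest, the button square is let go and back within 1.5 mm of flush, and the bottles, tumbler, bowl, tong, stirrer and stopper are within 20 mm of where they were, the standing ones upright within 0.2 rad (value of joint drawer above 0.055 m and velocity of joint drawer below 0.01 m/s and value of joint catch below 0.0015 m and distance of each of rum0, rum1, rum2, tumbler, bowl, tong, stirrer, stopper from where it was at the start of the episode below 0.02 m and angle between each of rum0, rum1, rum2, tumbler, bowl, stopper's own z axis and vertical below 0.2 rad); the robot touches nothing.
It fails at once if a bystander is lifted, pushed or knocked more than 20 mm (distance of any of rum0, rum1, rum2, tumbler, bowl, tong, stirrer, stopper from where it was at the start of the episode above 0.02 m).
It fails at once if a standing thing is tipped over (angle between any of rum0, rum1, rum2, tumbler, bowl, stopper's own z axis and vertical above 0.35 rad).
It fails at once if the drawer is touched or pulled at (more than 2 N) instead of springing out by itself (contact force between any of the fingers, the arm and drawer above 2 N).
It also fails if it takes over 58 s, if anything falls off the work surface, if the arm or the gripper's body presses on something with over 40 N, if the wrist force passes 120 N, or if a joint passes its speed limit or range.

## Working session

There is one attempt and no reset: what is moved stays moved. The work goes in short steps, Python scripts to look and compute and a tool call to move; the robot and the scene stay as the last step left them, time stands still between calls to the robot, and variables do not carry over. Pictures are saved under pics/ and viewed, at most 10 in all, crops included, and the job is handed in when it is done.

Besides the shell and the picture viewer there is one more tool, called after "Call:" as name(argument=value, ...), one argument or row to a line, values as JSON. play_rows: Moves the arm, as the interface text tells. Its arguments: {"type":"object","properties":{"dp":{"type":"array"},"rot":{"type":"array"},"fingers":{"type":"number"},"grip_force":{"type":"number"}},"required":["dp","rot"]}

```bash
mkdir -p pics; python3 - <<'E'
from rig import telemetry, optics, r
import cv2,pickle
s=telemetry.sense();print(s)
for n in("scene","top"):
    f=optics.grab_frame(n);cv2.imwrite(f"pics/{n}0.png",f["color"][:,:,::-1]);pickle.dump(f,open(n+".pkl","wb"))
    print(n,f["mtx"],f["R"],f["t"])
E
```

```text
{'clock': 0.0, 'qpos': array([ 1.24363945e+00,  3.53637700e-01,  1.63414901e+00, -8.82229129e-06,
        1.15521338e+00, -2.40951169e-03]), 'qvel': array([ 1.35968801e-03,  1.16358501e-03, -1.67029941e-03, -4.24438754e-05,
        5.41512216e-04, -4.25529592e-05]), 'joint_efforts': array([-1.95473098e-03, -6.05264711e+01, -3.42064154e+01, -6.46569356e-05,
        9.52846109e-03, -1.98257317e-05]), 'eef_pos': array([199.26947297, 591.86626918, 230.56185047]), 'tcp_rot': array([-3.14018520e+00,  4.67507601e-06,  2.81684885e+00]), 'contact_force': array([-0.37663106, -0.95445929, -0.45724009]), 'wrist_torque': array([-0.03801161, -0.01537185, -0.0106996 ]), 'grasp_force': 0.0, 'opening': 1.0011831723754026}
scene [[466.77107153   0.         329.59503998]
 [  0.         466.77107153 238.61723056]
 [  0.           0.           1.        ]] [[ 0.87174726  0.48963734 -0.01766359]
 [ 0.35983763 -0.66428759 -0.65516325]
 [-0.33252609  0.56478074 -0.75528082]] [-430.30034499 -144.20829269 1321.34802165]
top [[532.09943542   0.         310.95766482]
 [  0.         532.09943542 236.27516982]
 [  0.           0.           1.        ]] [[ 0.00666814 -0.99997509 -0.00231331]
 [-0.99513919 -0.00640856 -0.09826961]
 [ 0.09825234  0.00295734 -0.99515714]] [ -11.73254454  521.97427863 1158.06163211]
```

View pics/top0.png

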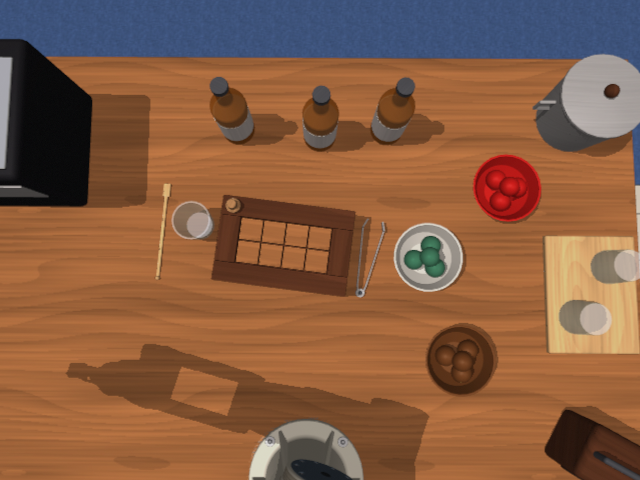

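View pics/scene0.png

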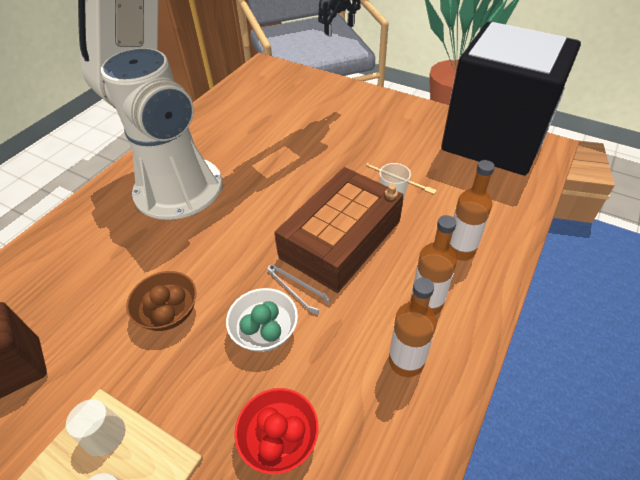

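The top view shows the box with its inlaid squares at about (285,245), the stopper at (233,205), the tumbler at (192,220), the tong at (370,260) and the lime bowl at (428,257). Possible look-alikes for the box are the knife block at (600,450), the cutting board at (592,295) and the black machine at (45,125). Only the box at (285,245) has the 2x4 inlay.

```bash
cat > h.py <<'E'
import numpy as np,cv2,pickle
def ray(f,uv,z):
    d=np.linalg.inv(f["mtx"])@np.array([uv[0],uv[1],1.]);d=f["R"].T@d;c=-f["R"].T@f["t"]
    return c+d*(z-c[2])/d[2]
E
python3 - <<'E'
from h import *
for n,roi in(("top",(200,190,170,115)),("scene",(270,165,135,130))):
    f=pickle.load(open(n+".pkl","rb"));x,y,w,h=roi
    im=f["color"][y:y+h,x:x+w]
    hsv=cv2.cvtColor(im,cv2.COLOR_RGB2HSV)
    m=((hsv[:,:,2]>150)).astype(np.uint8)*255
    if n=="scene": print(im[215-165,340-270],hsv[50,70],hsv[:,:,2].max())
    m[:, :]=cv2.morphologyEx(m,cv2.MORPH_CLOSE,np.ones((5,5)))
    m=cv2.morphologyEx(m,cv2.MORPH_OPEN,np.ones((5,5)))
    cs,_=cv2.findContours(m,0,2)
    for c in cs:
        if cv2.contourArea(c)<800: continue
        M=cv2.moments(c);ctr=(M['m10']/M['m00']+x,M['m01']/M['m00']+y)
        P=np.array([ray(f,p[0]+[x,y],100)[:2] for p in c],np.float32)
        print(n,ctr,ray(f,ctr,100).round(1),cv2.minAreaRect(P))
f=pickle.load(open("top.pkl","rb"))
big=cv2.resize(f["color"][180:305,155:400,::-1],None,fx=3.2,fy=3.2,interpolation=cv2.INTER_CUBIC);cv2.imwrite("pics/crop.png",big)
E
```

```text
top (264.3781925343811, 289.0501528050644) [404.6  86.9 100. ] ((439.3760986328125, 46.29069519042969), (130.26495361328125, 351.7172546386719), 0.38579168915748596)
top (283.32933013077127, 244.88043768348012) [496.3  48.8 100. ] ((496.345947265625, 48.985591888427734), (185.77171325683594, 91.33294677734375), 83.19437408447266)
top (287.9193986356712, 200.19524471819327) [590.5  40.3 100. ] ((564.5496215820312, 47.520294189453125), (95.13784790039062, 355.3935546875), 0.35723206400871277)
[227 150  92] [ 13 152 227] 255
scene (382.7868177831748, 268.02745732982527) [656.6 -54.6 100. ] ((669.2557983398438, -13.339950561523438), (292.910888671875, 115.07601165771484), 87.06805419921875)
scene (339.795559666975, 213.52937095282147) [498.7  43.8 100. ] ((498.126953125, 49.2587776184082), (190.11228942871094, 93.1968765258789), 83.12910461425781)
scene (311.34873133828745, 210.91239874138046) [434.9  19.3 100. ] ((503.30340576171875, 15.797317504882812), (350.30426025390625, 405.9702453613281), 28.119991302490234)
```

View pics/crop.png

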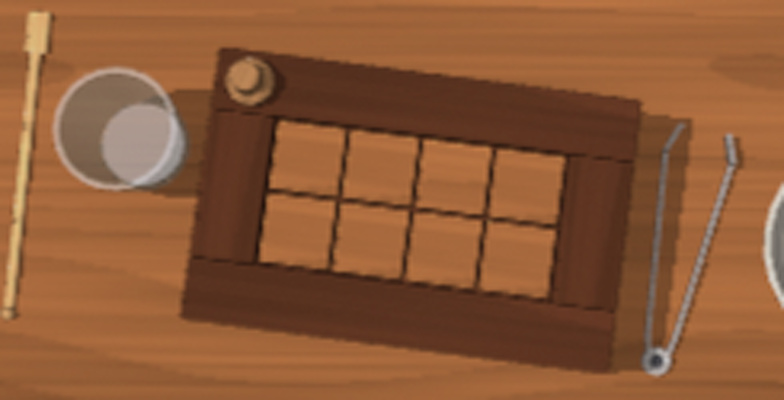

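The crop confirms the choice: a dark cedar box with two rows of four squares, and the stopper on its far-left frame corner. Centre is about (497,49) with yaw -6.84°.

```bash
cat >> h.py <<'E'
from scipy.spatial.transform import Rotation as Ro
C=np.array([497.2,49.1]);YAW=-np.radians(6.84)
def sq(x,y): return C+[x*np.cos(YAW)-y*np.sin(YAW),x*np.sin(YAW)+y*np.cos(YAW)]
def go(s,xy,z,yaw=np.pi+YAW):
    R=Ro.from_euler('xyz',s['tcp_rot']);T=Ro.from_euler('xyz',[np.pi,0,yaw])
    return (R.inv().apply(np.r_[xy,z]-s['eef_pos'])/40).round(3),np.degrees((R.inv()*T).as_rotvec()/6).round(3)
E
python3 - <<'E'
from h import *
from rig import telemetry,optics
s=telemetry.sense()
for y in(72,24,-24,-72):print(sq(-24,y).round(1),sq(24,y).round(1))
print(go(s,sq(-24,72),231))
print(go(dict(s,tcp_rot=[np.pi,0,np.pi+YAW],eef_pos=np.zeros(3)),[48*np.sin(YAW),-48*np.cos(YAW)],0))
f=optics.grab_frame("wrist");print(f["mount"].round(2),f["mtx"])
E
```

```text
[481.9 123.4] [529.6 117.7]
[476.2  75.8] [523.9  70.1]
[470.5  28.1] [518.2  22.4]
[464.8 -19.5] [512.5 -25.2]
(array([-1.0434e+01, -8.8450e+00,  2.0000e-03]), array([-1.200e-02, -1.000e-03, -1.961e+00]))
(array([-0. , -1.2, -0. ]), array([0., 0., 0.]))
[[  -0.     -0.96   -0.26   66.25]
 [   1.     -0.     -0.      0.61]
 [   0.     -0.26    0.96 -143.7 ]
 [   0.      0.      0.      1.  ]] [[371.64829954   0.         314.12576593]
 [  0.         371.64829954 239.39565413]
 [  0.           0.           1.        ]]
```

Call:
play_rows(
  dp=[
    [-0.7, -0.6, 0],
    [-1.4, -1.2, 0],
    [-2.1, -1.8, 0],
    [-2.8, -2.4, 0],
    [-3.5, -3.0, 0],
  ],
  rot=[
    [0, 0, -0.4],
    [0, 0, -0.8],
    [0, 0, -1.2],
    [0, 0, -1.6],
    [0, 0, -1.96],
  ],
  fingers=0,
  grip_force=20,
)

```text
clock: 0.57
eef_pos: [294.2, 432.3, 231.0]
tcp_rot: [-3.141, -0.0, 3.025]
contact_force: [1.6, 0.2, 0.1]
opening: 0.3
grasp_force: 0.0
```

```bash
python3 -c "
from h import *
from rig import telemetry
s=telemetry.sense();print(s['clock'],s['eef_pos'],s['tcp_rot'],s['opening'],go(s,sq(-24,72),231))"
```

```text
0.5667 [294.18026793 432.29624376 231.02990229] [-3.14121029e+00 -1.37452613e-04  3.02474407e+00] 0.3002373199147222 (array([-5.562e+00, -7.121e+00,  3.000e-03]), array([-0.004, -0.001,  0.024]))
```

Call:
play_rows(
  dp=[
    [-0.6, -0.8, 0],
    [-1.2, -1.55, 0],
    [-1.8, -2.3, 0],
    [-2.4, -3.1, 0],
    [-3.0, -3.85, 0],
  ],
  rot=[
    [0, 0, 0],
    [0, 0, 0],
    [0, 0, 0],
    [0, 0, 0],
    [0, 0, 0],
  ],
)

```text
clock: 0.98
eef_pos: [395.0, 264.8, 231.3]
tcp_rot: [-3.141, 0.0, 3.022]
contact_force: [0.9, -0.6, 0.3]
opening: -0.002
grasp_force: 0.0
```

Call:
play_rows(
  dp=[
    [-0.6, -0.8, 0.4],
    [-1.2, -1.6, 0.9],
    [-1.8, -2.3, 1.5],
    [-2.4, -3.0, 2.2],
    [-2.55, -3.25, 2.5],
  ],
  rot=[
    [0, 0, 0],
    [0, 0, 0],
    [0, 0, 0],
    [0, 0, 0],
    [0, 0, 0],
  ],
)

```text
clock: 1.4
eef_pos: [481.5, 122.9, 129.9]
tcp_rot: [-3.141, 0.0, 3.021]
contact_force: [-0.4, -0.1, 0.6]
opening: -0.002
grasp_force: 0.0
```

Call:
play_rows(
  dp=[
    [0, 0, 0],
    [0, 0, 0],
  ],
  rot=[
    [0, 0, 0],
    [0, 0, 0],
  ],
)

```text
clock: 1.57
eef_pos: [479.8, 124.4, 130.2]
tcp_rot: [-3.141, -0.003, 3.02]
contact_force: [0.5, -0.1, 0.4]
opening: -0.002
grasp_force: 0.0
```

```bash
python3 -c "
from h import *
from rig import telemetry,optics
s=telemetry.sense();print(s['clock'],s['eef_pos'],s['tcp_rot'],s['opening'],s['contact_force'],go(s,sq(-24,72),112))
f=optics.grab_frame('wrist');cv2.imwrite('pics/w1.png',f['color'][:,:,::-1]);pickle.dump((f,s),open('w.pkl','wb'))
"
```

```text
1.5667 [479.80329334 124.3939623  130.18713511] [-3.14066623e+00 -2.69426437e-03  3.01950599e+00] -0.0022120239858396122 [ 0.51738261 -0.12030016  0.40897922] (array([-0.057, -0.017,  0.455]), array([-0.009, -0.026, -0.026]))
```

View pics/w1.png

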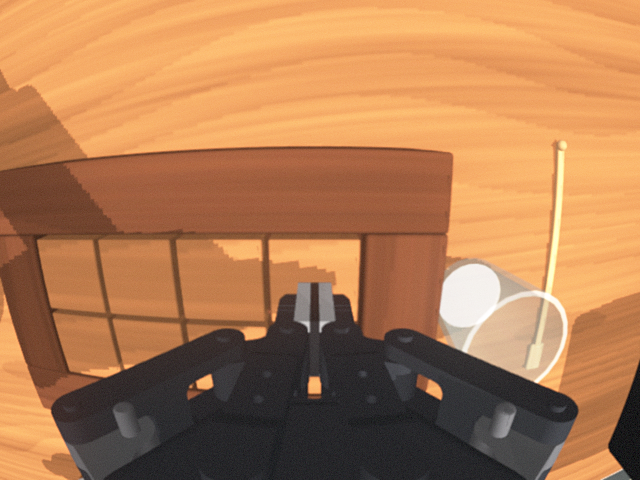

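The wrist view shows the shut fingertips at about (315,290) above the near-left square, whose front corners are at (267,236) and (361,236). I'll check those against the estimate.

```bash
python3 -c "
from h import *
f,s=pickle.load(open('w.pkl','rb'));M=f['mount'];K=f['mtx']
R=Ro.from_euler('xyz',s['tcp_rot']).as_matrix()
for uv in((267,236),(361,236),(176,236),(98,237),(38,236)):
    d=(np.array(uv)-K[:2,2])/K[0,0];t=np.linalg.norm(d);v=np.r_[d/t*np.sin(t),np.cos(t)]
    o=R@M[:3,3]+s['eef_pos'];w=R@M[:3,:3]@v;P=o+w*(100-o[2])/w[2]
    q=P[:2]-C;c,n=np.cos(YAW),np.sin(YAW);print(P.round(1),(c*q[0]+n*q[1]).round(1),(-n*q[0]+c*q[1]).round(1))
"
```

```text
[456.6 104.6 100. ] -46.9 50.2
[462.2 150.  100. ] -46.8 96.0
[450.8  57.7 100. ] -47.1 3.1
[445.3   9.8 100. ] -46.8 -45.2
[438.9 -36.7 100. ] -47.7 -92.1
```

Call:
play_rows(
  dp=[
    [-0.05, -0.02, 0.15],
    [-0.05, -0.02, 0.3],
    [-0.05, -0.02, 0.45],
    [-0.05, -0.02, 0.55],
    [-0.05, -0.02, 0.6],
  ],
  rot=[
    [0, 0, 0],
    [0, 0, 0],
    [0, 0, 0],
    [0, 0, 0],
    [0, 0, 0],
  ],
)

```text
clock: 2.03
eef_pos: [481.8, 124.8, 106.7]
tcp_rot: [-3.141, -0.001, 3.023]
contact_force: [0.3, 0.4, -0.4]
opening: 0.003
grasp_force: 0.0
```

Call:
play_rows(
  dp=[
    [0, 0, 0.04],
    [0, 0, 0.08],
    [0, 0, 0.12],
    [0, 0, 0.16],
    [0, 0, 0.19],
  ],
  rot=[
    [0, 0, 0],
    [0, 0, 0],
    [0, 0, 0],
    [0, 0, 0],
    [0, 0, 0],
  ],
)

```text
clock: 2.45
eef_pos: [482.4, 124.5, 99.9]
tcp_rot: [3.142, 0.0, 3.022]
contact_force: [-7.3, -2.0, 27.9]
opening: -0.003
grasp_force: 14.0
```

Call:
play_rows(
  dp=[
    [0, 0, 0.02],
    [0, 0, 0.02],
  ],
  rot=[
    [0, 0, 0],
    [0, 0, 0],
  ],
)

```text
clock: 2.62
eef_pos: [482.4, 124.5, 100.0]
tcp_rot: [3.141, 0.0, 3.022]
contact_force: [-5.3, -1.5, 16.7]
opening: -0.003
grasp_force: 8.2
```

First square is solid: the surface reads z=100 and the force rises stiffly. I'll probe the rest of the near row at the same commanded depth.

Call:
play_rows(
  dp=[
    [0, 0, -0.2],
    [0, -0.6, -0.25],
    [0, -1.2, -0.25],
    [0, -1.2, -0.2],
    [0, -1.2, -0.12],
  ],
  rot=[
    [0, 0, 0],
    [0, 0, 0],
    [0, 0, 0],
    [0, 0, 0],
    [0, 0, 0],
  ],
)

```text
clock: 3.03
eef_pos: [476.8, 76.1, 104.1]
tcp_rot: [3.141, 0.001, 3.02]
contact_force: [0.4, 0.6, 0.4]
opening: -0.002
grasp_force: 0.0
```

Call:
play_rows(
  dp=[
    [0, 0, 0.04],
    [0, 0, 0.08],
    [0, 0, 0.11],
    [0, 0, 0.12],
    [0, 0, 0.12],
  ],
  rot=[
    [0, 0, 0],
    [0, 0, 0],
    [0, 0, 0],
    [0, 0, 0],
    [0, 0, 0],
  ],
)

```text
clock: 3.45
eef_pos: [476.7, 77.3, 100.0]
tcp_rot: [-3.141, -0.0, 3.023]
contact_force: [-6.0, -2.6, 20.4]
opening: 0.001
grasp_force: 10.0
```

Call:
play_rows(
  dp=[
    [0, 0, -0.2],
    [0, -0.6, -0.25],
    [0, -1.2, -0.25],
    [0, -1.2, -0.2],
    [0, -1.2, -0.12],
  ],
  rot=[
    [0, 0, 0],
    [0, 0, 0],
    [0, 0, 0],
    [0, 0, 0],
    [0, 0, 0],
  ],
)

```text
clock: 3.87
eef_pos: [471.1, 29.0, 103.8]
tcp_rot: [3.141, 0.001, 3.021]
contact_force: [-0.1, 1.2, -0.5]
opening: 0.005
grasp_force: 0.0
```

Call:
play_rows(
  dp=[
    [0, 0, 0.04],
    [0, 0, 0.08],
    [0, 0, 0.11],
    [0, 0, 0.12],
    [0, 0, 0.12],
  ],
  rot=[
    [0, 0, 0],
    [0, 0, 0],
    [0, 0, 0],
    [0, 0, 0],
    [0, 0, 0],
  ],
)

```text
clock: 4.28
eef_pos: [471.0, 29.9, 100.0]
tcp_rot: [3.142, -0.0, 3.023]
contact_force: [-7.1, -0.6, 21.9]
opening: -0.002
grasp_force: 10.7
```

Call:
play_rows(
  dp=[
    [0, 0, -0.2],
    [0, -0.6, -0.25],
    [0, -1.2, -0.25],
    [0, -1.2, -0.2],
    [0, -1.2, -0.12],
  ],
  rot=[
    [0, 0, 0],
    [0, 0, 0],
    [0, 0, 0],
    [0, 0, 0],
    [0, 0, 0],
  ],
)

```text
clock: 4.7
eef_pos: [465.4, -18.7, 103.8]
tcp_rot: [3.141, 0.001, 3.021]
contact_force: [-0.6, -0.2, 0.2]
opening: -0.001
grasp_force: 0.0
```

Call:
play_rows(
  dp=[
    [0, 0, 0.04],
    [0, 0, 0.08],
    [0, 0, 0.11],
    [0, 0, 0.12],
    [0, 0, 0.12],
  ],
  rot=[
    [0, 0, 0],
    [0, 0, 0],
    [0, 0, 0],
    [0, 0, 0],
    [0, 0, 0],
  ],
)

```text
clock: 5.12
eef_pos: [465.1, -17.8, 100.0]
tcp_rot: [3.142, -0.0, 3.023]
contact_force: [-6.7, 0.0, 22.8]
opening: -0.007
grasp_force: 11.1
```

The near row is all solid. Now the far row, from -y to +y.

Call:
play_rows(
  dp=[
    [0, 0, -0.2],
    [-0.6, 0, -0.25],
    [-1.2, 0, -0.25],
    [-1.2, 0, -0.2],
    [-1.2, 0, -0.12],
  ],
  rot=[
    [0, 0, 0],
    [0, 0, 0],
    [0, 0, 0],
    [0, 0, 0],
    [0, 0, 0],
  ],
)

```text
clock: 5.53
eef_pos: [513.9, -23.7, 103.7]
tcp_rot: [3.141, 0.001, 3.023]
contact_force: [-0.3, 0.3, -1.3]
opening: -0.0
grasp_force: 0.0
```

Call:
play_rows(
  dp=[
    [0, 0, 0.04],
    [0, 0, 0.08],
    [0, 0, 0.11],
    [0, 0, 0.12],
    [0, 0, 0.12],
  ],
  rot=[
    [0, 0, 0],
    [0, 0, 0],
    [0, 0, 0],
    [0, 0, 0],
    [0, 0, 0],
  ],
)

```text
clock: 5.95
eef_pos: [511.4, -23.8, 100.0]
tcp_rot: [3.141, -0.002, 3.022]
contact_force: [-6.5, 1.5, 20.9]
opening: 0.001
grasp_force: 10.4
```

Call:
play_rows(
  dp=[
    [0, 0, -0.2],
    [0, 0.6, -0.25],
    [0, 1.2, -0.25],
    [0, 1.2, -0.2],
    [0, 1.2, -0.12],
  ],
  rot=[
    [0, 0, 0],
    [0, 0, 0],
    [0, 0, 0],
    [0, 0, 0],
    [0, 0, 0],
  ],
)

```text
clock: 6.37
eef_pos: [518.1, 24.2, 103.8]
tcp_rot: [-3.142, 0.0, 3.024]
contact_force: [-0.8, -0.2, 0.0]
opening: -0.005
grasp_force: 0.0
```

Call:
play_rows(
  dp=[
    [0, 0, 0.04],
    [0, 0, 0.08],
    [0, 0, 0.11],
    [0, 0, 0.12],
    [0, 0, 0.12],
  ],
  rot=[
    [0, 0, 0],
    [0, 0, 0],
    [0, 0, 0],
    [0, 0, 0],
    [0, 0, 0],
  ],
)

```text
clock: 6.78
eef_pos: [518.1, 22.9, 98.7]
tcp_rot: [-3.141, -0.001, 3.021]
contact_force: [-1.3, 0.9, 0.1]
opening: -0.001
grasp_force: 0.1
```

Call:
play_rows(
  dp=[
    [0, 0, -0.2],
    [0, 0.6, -0.25],
    [0, 1.2, -0.25],
    [0, 1.2, -0.2],
    [0, 1.2, -0.12],
  ],
  rot=[
    [0, 0, 0],
    [0, 0, 0],
    [0, 0, 0],
    [0, 0, 0],
    [0, 0, 0],
  ],
)

```text
clock: 7.2
eef_pos: [524.9, 71.7, 104.4]
tcp_rot: [3.141, 0.002, 3.024]
contact_force: [-0.3, -0.2, 0.3]
opening: 0.001
grasp_force: 0.0
```

Call:
play_rows(
  dp=[
    [0, 0, 0.04],
    [0, 0, 0.08],
    [0, 0, 0.11],
    [0, 0, 0.12],
    [0, 0, 0.12],
  ],
  rot=[
    [0, 0, 0],
    [0, 0, 0],
    [0, 0, 0],
    [0, 0, 0],
    [0, 0, 0],
  ],
)

```text
clock: 7.62
eef_pos: [523.9, 70.4, 100.0]
tcp_rot: [-3.142, -0.001, 3.021]
contact_force: [-5.6, 0.2, 17.0]
opening: -0.002
grasp_force: 8.6
```

The square at (+24,-24) gave way: z reached 98.7 with almost no force. I'll go back and press it fully in.

Call:
play_rows(
  dp=[
    [0, 0, -0.2],
    [0, -0.6, -0.25],
    [0, -1.2, -0.25],
    [0, -1.2, -0.2],
    [0, -1.2, -0.12],
  ],
  rot=[
    [0, 0, 0],
    [0, 0, 0],
    [0, 0, 0],
    [0, 0, 0],
    [0, 0, 0],
  ],
)

```text
clock: 8.03
eef_pos: [518.6, 22.1, 103.9]
tcp_rot: [3.142, 0.001, 3.019]
contact_force: [0.6, 0.2, 0.6]
opening: 0.002
grasp_force: 0.0
```

Call:
play_rows(
  dp=[
    [0, 0, 0.06],
    [0, 0, 0.12],
    [0, 0, 0.17],
    [0, 0, 0.22],
    [0, 0, 0.26],
  ],
  rot=[
    [0, 0, 0],
    [0, 0, 0],
    [0, 0, 0],
    [0, 0, 0],
    [0, 0, 0],
  ],
)

```text
clock: 8.45
eef_pos: [518.6, 23.8, 93.6]
tcp_rot: [-3.142, -0.0, 3.023]
contact_force: [-7.4, -1.7, 30.7]
opening: -0.001
grasp_force: 15.4
```

Call:
play_rows(
  dp=[
    [0, 0, 0],
    [0, 0, 0],
    [0, 0, 0],
  ],
  rot=[
    [0, 0, 0],
    [0, 0, 0],
    [0, 0, 0],
  ],
)

```text
clock: 8.7
eef_pos: [518.5, 23.8, 93.9]
tcp_rot: [3.142, 0.0, 3.023]
contact_force: [-3.4, -0.9, 12.1]
opening: -0.003
grasp_force: 5.9
```

Fully in, 6 mm down against the stop. Now retract straight up and look.

Call:
play_rows(
  dp=[
    [0, 0, -0.3],
    [0, 0, -0.9],
    [0, 0, -1.7],
    [0, 0, -2.5],
    [0, 0, -3.0],
  ],
  rot=[
    [0, 0, 0],
    [0, 0, 0],
    [0, 0, 0],
    [0, 0, 0],
    [0, 0, 0],
  ],
)

```text
clock: 9.12
eef_pos: [519.4, 23.9, 216.0]
tcp_rot: [3.141, 0.003, 3.023]
contact_force: [0.7, 0.6, -0.6]
opening: -0.002
grasp_force: 0.0
```

Call:
play_rows(
  dp=[
    [0, 0, 0],
    [0, 0, 0],
    [0, 0, 0],
    [0, 0, 0],
    [0, 0, 0],
  ],
  rot=[
    [0, 0, 0],
    [0, 0, 0],
    [0, 0, 0],
    [0, 0, 0],
    [0, 0, 0],
  ],
)

```text
clock: 9.53
eef_pos: [517.7, 23.5, 211.9]
tcp_rot: [-3.141, -0.002, 3.022]
contact_force: [0.3, 0.5, -0.5]
opening: -0.001
grasp_force: 0.0
```

```bash
python3 -c "
from h import *
from rig import telemetry,optics
f=optics.grab_frame('wrist');cv2.imwrite('pics/w2.png',f['color'][:,:,::-1])
print(telemetry.sense()['contact_force'])"
```

```text
[-0.55210438 -0.56872522 -0.53892564]
```

View pics/w2.png

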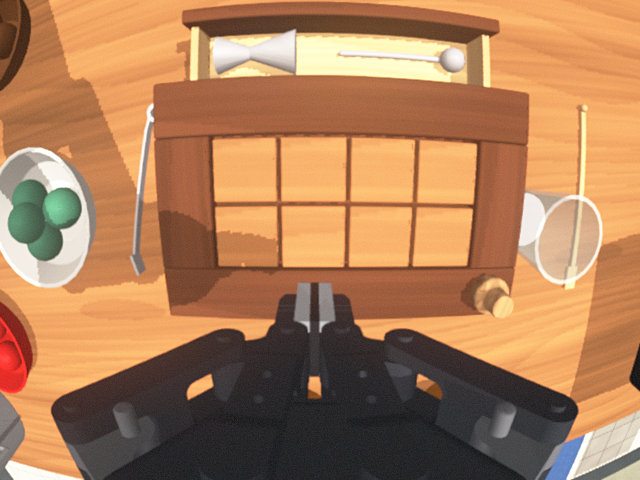

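The drawer is out, with the jigger at (255,50) and the spoon at (420,58). The squares are flush, and the stopper at (490,297), tumbler and tong are undisturbed.

```bash
python3 -c "
from rig import r
print(r.sign_off())"
```

```text
the job is handed in; nothing more can be done
None
```

The button was the far-row square at (+24, -24) mm: I pressed it fully in, the drawer sprang open by itself, and I handed the job in with the hand clear; the last picture showed nothing disturbed, though the sign-off gave no verdict.

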